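Set up a domed planishing stake

TASK

Set up the doming stake: first put the brass domed head, shank down, fully home in the open top of the steel sleeve while the sleeve still stands upright on the bench. Then pick up the sleeve with the head in it and lower the two as one unit into the round hole of the cast iron stake holder, without dropping it, so that the sleeve stands upright on the bottom of the hole with the head still seated. Leave the flat-faced dark head standing where it is.

Things in the scene. Friction and masses are not known exactly. Their poses are not given: they have to be found in the camera images.
- domed_head: Brass domed stake head, loose, 0.3 kg, standing on its shank, 60 mm tall. Shank 22 mm diameter, 25 mm long (lowest 6 mm tapers to 18). Round head above it 44 mm diameter, straight sides from 25 to 47 mm above the origin, then a low dome to 60 mm; its flat underside (shoulder) is 25 mm above the origin. Origin: centre of the shank's foot; z up the axis.
- sleeve: Bright steel tube, loose, 0.45 kg, upright on the bench, 48 mm outer diameter, 75 mm tall, foot narrowed to 42 mm over 5 mm. Bore open at top: 32 mm diameter, 35 mm deep. Head fully home: its shoulder rests on the rim, its origin 50 mm above the sleeve's. Nothing locks it: lift the unit by the sleeve's sides just below the rim. Origin: centre of underside; z up the axis.
- stake_holder: Green cast iron block, 110 x 110 x 42 mm, fixed to the bench. In the centre of its top a round hole, 60 mm diameter, 30 mm deep: flat bottom 12 mm and mouth 42 mm above the origin. Takes the sleeve's foot with 6 mm play all round. Bolt heads at its corners, 5 mm high, are look only. Origin: centre of underside, on the hole's axis; z up.
- flat_head: Bystander: dark steel stake head with a flat top, loose, standing on its shank, 55 mm tall, same shank and 44 mm head diameter. Origin: centre of the shank's foot; z up.
Not all that is in view belongs to the job. Leave any purple or red look-alike of the sleeve alone.

How it is judged:
By the outcome, as a careful person would: the job done as asked, in the order asked, and still so for the second after the job is handed in, with the robot touching nothing.
It also fails if it takes over 50 s, if anything falls off the work surface, if the arm or the gripper's body presses on something with over 40 N, if the wrist force passes 120 N, or if a joint passes its speed limit or range.

ROBOT

A 6-joint arm with a two-finger parallel gripper is mounted at the origin on the work surface. World frame = base frame: x ahead of the robot, y to its left, z up, the work surface at z = 0. Lengths are in m, angles in rad, forces in N, time in s.
With the tool pointing down it reaches from about 0.35 to 0.975 m from the base axis. Payload 4.9 kg.
Tool frame: the origin (TCP) lies on the centre line of the jaws, within the pads' length; the fingertips stand 22 mm ahead of it and the grasp point (between the pads) lies 3 mm ahead of it (manip.tcp_to_tips is the distance from the TCP to the fingertips, in m); z points along the fingers, x is the direction in which the jaws open and shut, and the axes are right-handed (so a half turn about z gives the same grasp; the last joint's range is limited). The gripper opens to 85 mm and grips with 20 to 120 N. Pads are 22 mm wide; open, the fingers measure 114 mm over their backs; the gripper's body (76 mm by 85 mm) begins 54 mm behind the grasp point. The pads swing forward as they close: fully open they stand 13 mm farther back than shut.
Start: joints at [1.015, 0.053, 1.613, -0, 1.476, -0.119], TCP at [0.264, 0.566, 0.253] pointing down, gripper open.
Joint ranges: [-3.01, 3.01], [-1.01, 2.22], [0.06, 2.58], [-1.02, 4.17], [0.09, 2.62], [-3.14, 3.14]. Speed limits (rad/s): [2.57, 2.57, 3.14, 3.14, 3.14, 3.14].

INTERFACE

Orientations are given as a unit quaternion [w, x, y, z].
In Python, from plant import manip gives the robot as it stands.
- The arm moves only by the shell command python3 -m pendant 'ROWS'. ROWS is a JSON object of lists of equal length, an entry for each row: "linear": the shift along the tool's x, y, z in cm, a list of three; "rotation": the turn, a rotation vector about the tool's x, y, z in degrees, a list of three; "grip": the closure, from 0 (fully open) to 1 (shut). A call has exactly 10 rows; each row is the pose to reach, as a shift and turn from the pose commanded when the call began, along the tool's axes at that moment; what a row does not reach only later rows make up. A row lasts 1/12 s, in which the tool goes at most 41.7 mm and 7.16 degrees, less where a joint would pass 70% of its speed; a pose out of reach is approached as far as the arm can. A call with a gripper value outside its range is refused whole. The fingers move at their own pace and stop on an object; the grip force is fixed at half the most. Time passes only in rows, so rows that repeat a pose let the fingers close, or fill a call up. It gives the time, the measured TCP pose, the force and the opening at its end, in the units of the state.
- manip.state(): the state, without advancing time (a new reading comes with each control period).
- manip.grab_frame(name): name is "scene" or "side" or "wrist"; returns the picture (400x640x3 uint8, red, green, blue); there is no depth.
- manip.calibration(name): a dict with "fx", "fy", "cx", "cy" (pixels), "cam_to_world" (4x4, takes a point from camera to world coordinates). Camera axes: x right, y up, looking along -z (the intrinsics and any distortion apply to the point x, -y, -z); pixel columns grow to the right and rows downward; lengths in m; the calibration is good to about 2 mm. The wrist camera is an equidistant fisheye: a pixel r from the principal point sees the ray r / f radians off the axis. A picture is of the moment at which its call begins: read the wrist's pose just before it. calibration takes no time and is no camera call; for the wrist camera it gives the pose at the moment of the call.
- manip.job_done(): hands the job in, once; it reports no verdict.
The state is a dict: "time": time; "joint_pos": joint angles; "joint_vel": joint speeds; "joint_efforts": joint torques, N m; "tool_pos": TCP position; "tool_rot": TCP orientation; "contact_force": force on the tool from outside, world axes, zero at the start; "ft_torque": the same for the moment, N m; "gripper_width": opening from 0.0 (shut) to 1.0 (fully open).
Only numpy, scipy, OpenCV 4.12 (cv2) and the standard library are available. Lean on these libraries where they do the work, as an engineer would, in place of code of your own. Each camera call takes 0.05 s, during which the arm holds its last target. There are 200 camera calls.

## Working session

There is one attempt and no reset: what is moved stays moved. The work goes in short steps, Python scripts to look and compute and a shell command to move; the robot and the scene stay as the last step left them, time stands still between calls to the robot, and variables do not carry over. Pictures are saved under pics/ and viewed, about 8 in all and at most 12, crops included, and the job is handed in when it is done.

```bash
mkdir -p pics; ls; cat > h.py <<'E'
import numpy as np, cv2
from plant import manip
def snap(n,f):
    c=manip.calibration(n); im=manip.grab_frame(n); cv2.imwrite('pics/'+f+'.png',im[:,:,::-1]); np.save('pics/'+f+'.npy',im)
    np.savez('pics/'+f+'_c.npz',**{k:np.array(v) for k,v in c.items()}); return im,c
def load(f): return dict(np.load('pics/'+f+'_c.npz',allow_pickle=True))
def ray(c,u,v,fish=False):
    x=(u-c['cx'])/c['fx']; y=(v-c['cy'])/c['fy']
    if fish:
        r=np.hypot(x,y); s=np.sin(r)/max(r,1e-9); d=np.array([x*s,-y*s,-np.cos(r)])
    else: d=np.array([x,-y,-1.])
    T=np.array(c['cam_to_world']); return T[:3,3],T[:3,:3]@d
def atz(c,u,v,z,fish=False):
    o,d=ray(c,u,v,fish); return o+d*(z-o[2])/d[2]
def proj(c,p,fish=False):
    T=np.array(c['cam_to_world']); q=T[:3,:3].T@(np.array(p)-T[:3,3]); x,y,z=q[0],-q[1],-q[2]
    if fish:
        r=np.hypot(x,y); t=np.arctan2(r,z); x,y=x/r*t,y/r*t
    else: x,y=x/z,y/z
    return np.array([c['cx']+c['fx']*x,c['cy']+c['fy']*y])
E
python3 - <<'E'
from h import *
for n in ('scene','side','wrist'):
    im,c=snap(n,n+'0'); print(n,{k:(np.round(v,3).tolist() if not isinstance(v,str) else v) for k,v in c.items()})
print(manip.state(),manip.tcp_to_tips)
a=np.vstack([np.load('pics/scene0.npy'),np.load('pics/side0.npy')])
cv2.imwrite('pics/two.png',cv2.resize(a[:,:,::-1],None,fx=.75,fy=.75,interpolation=cv2.INTER_AREA))
E
```

```text
pics
scene {'fx': 510.523, 'fy': 510.523, 'cx': 323.867, 'cy': 202.952, 'cam_to_world': [[0.514, -0.523, 0.68, 1.254], [0.857, 0.295, -0.422, -0.449], [0.02, 0.8, 0.6, 0.683], [0.0, 0.0, 0.0, 1.0]]}
side {'fx': 406.489, 'fy': 406.489, 'cx': 321.771, 'cy': 197.375, 'cam_to_world': [[0.815, 0.347, -0.464, 0.095], [-0.579, 0.48, -0.659, -0.581], [-0.006, 0.806, 0.592, 0.577], [0.0, 0.0, 0.0, 1.0]]}
wrist {'fx': 309.707, 'fy': 309.707, 'cx': 318.696, 'cy': 194.914, 'cam_to_world': [[0.423, -0.864, -0.274, 0.194], [0.906, 0.403, 0.129, 0.6], [-0.001, -0.303, 0.953, 0.371], [0.0, 0.0, 0.0, 1.0]]}
{'time': 0.15, 'joint_pos': array([ 1.01500515e+00,  5.32130658e-02,  1.61396602e+00,  9.74751434e-06,
        1.47600283e+00, -1.18982731e-01]), 'joint_vel': array([-0.00044562, -0.00169051, -0.00453382, -0.00052273, -0.00034146,
        0.00110879]), 'joint_efforts': array([ 2.64276987e-04, -3.94241023e+01, -3.70722842e+01, -2.07922371e-04,
        4.62449374e-03,  3.63068125e-06]), 'tool_pos': array([0.26415638, 0.56594034, 0.25234805]), 'tool_rot': array([ 3.39840548e-04,  8.43519318e-01,  5.37098249e-01, -7.18310447e-04]), 'contact_force': array([ 0.3732338 , -0.53167596, -0.65473942]), 'ft_torque': array([-0.0287808 ,  0.00661214,  0.02760465]), 'gripper_width': 0.9977632278531974} 0.022
```

View pics/scene0.png

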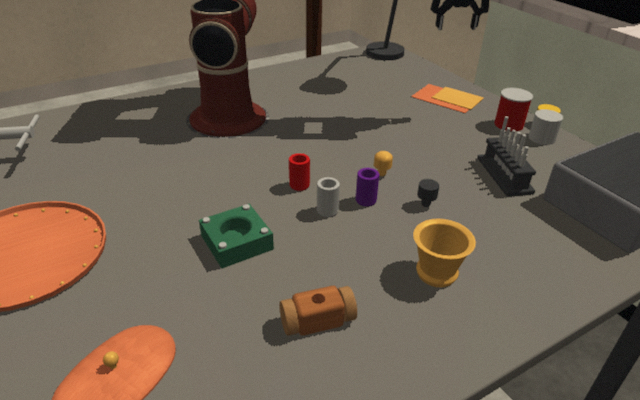

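View pics/side0.png

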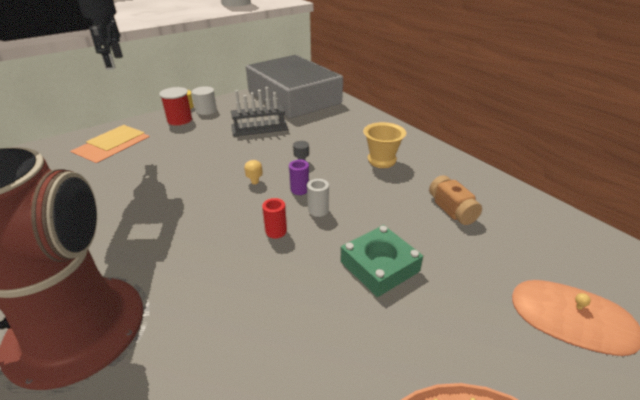

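The scene view shows the brass head at (383,162), the sleeve at (328,197), the holder at (236,233) and the flat head at (428,192). Side view: brass (254,170), sleeve (318,197), holder (381,259). Next I fit the silhouettes.

```bash
cat > fit.py <<'E'
from h import *
from scipy.optimize import least_squares
a=np.linspace(0,2*np.pi,60,endpoint=False)
def rings(L): return np.vstack([np.c_[r*np.cos(a),r*np.sin(a),0*a+z] for r,z in L])
M={'brass':rings([(.009,0),(.011,.006),(.011,.025),(.022,.025),(.022,.047),(.016,.053),(.009,.058),(.001,.06)]),
 'sleeve':rings([(.021,0),(.024,.005),(.024,.075)]),'flat':rings([(.009,0),(.011,.006),(.011,.025),(.022,.025),(.022,.055)])}
W={'scene':{'brass':(365,145,405,185),'sleeve':(312,172,346,222),'flat':(410,170,446,215)},'side':{'brass':(238,152,270,190),'sleeve':(304,174,336,222),'flat':(288,138,314,165)}}
def mask(im,n):
    h=cv2.cvtColor(im,cv2.COLOR_RGB2HSV).astype(int); H,S,V=h[...,0],h[...,1],h[...,2]
    if n=='brass': return (H>10)&(H<32)&(S>120)&(V>70)
    if n=='green': return (H>55)&(H<95)&(S>90)
    if n=='flat': return V<60
    return (S<60)&(V>0)
if __name__=='__main__':
  ims={v:(np.load(f'pics/{v}0.npy'),load(v+'0')) for v in W}
  tiles=[]
  for v in W:
    im,c=ims[v]
    x0,y0,x1,y1=(190,140,450,270) if v=='scene' else (235,135,430,295)
    tiles.append(cv2.resize(im[y0:y1,x0:x1,::-1],(780,390 if v=='scene' else 0) if v=='scene' else None,fx=3,fy=3,interpolation=cv2.INTER_CUBIC))
    print(v,'sleeve hsv sample',[cv2.cvtColor(im,cv2.COLOR_RGB2HSV)[y,x].tolist() for x,y in ([(328,200),(328,183),(305,210),(350,180)] if v=='scene' else [(318,205),(318,186),(330,230),(310,225)])])
    m=mask(im,'brass')
    x0,y0,x1,y1=W[v]['brass']; ys,xs=np.nonzero(m[y0:y1,x0:x1]); print('brass box',xs.min()+x0,xs.max()+x0+1,ys.min()+y0,ys.max()+y0+1)
    ys,xs=np.nonzero(mask(im,'green')); print('green box',xs.min(),xs.max(),ys.min(),ys.max())
  cv2.imwrite('pics/z1.png',tiles[0]); cv2.imwrite('pics/z2.png',tiles[1])
E
python3 fit.py
```

```text
scene sleeve hsv sample [[48, 18, 69], [21, 35, 72], [22, 46, 61], [20, 44, 123]]
brass box 374 393 151 176
green box 197 639 0 316
side sleeve hsv sample [[18, 30, 145], [18, 30, 145], [20, 39, 131], [18, 37, 164]]
brass box 245 262 161 184
green box 3 420 2 294
```

View pics/z1.png

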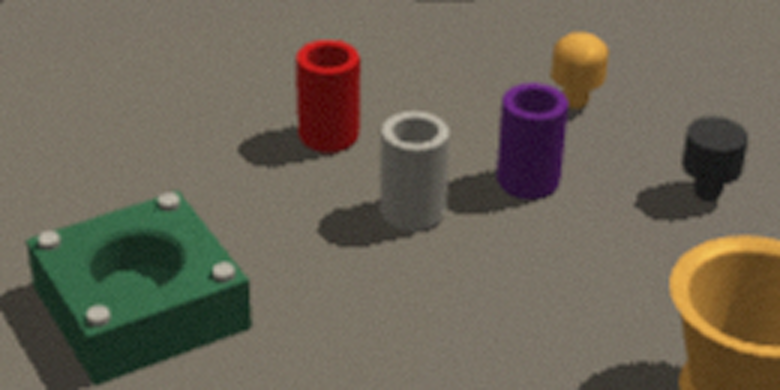

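View pics/z2.png

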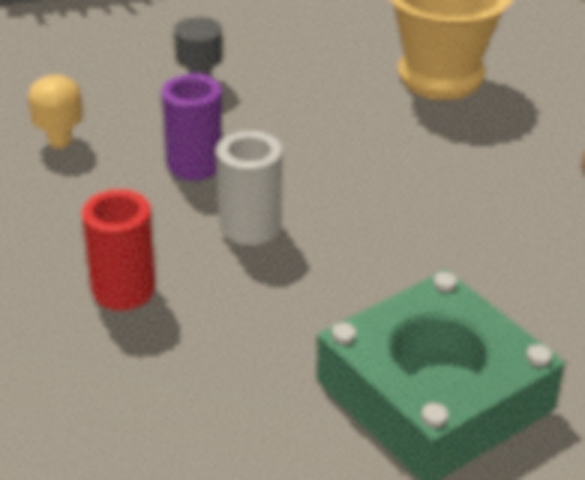

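```bash
python3 - <<'E'
from h import *
C={'scene':load('scene0'),'side':load('side0')}
off={'scene':(190,140),'side':(235,135)}
def px(v,p): return (p[0]/3+off[v][0]-.33,p[1]/3+off[v][1]-.33)
def pair(name,z,a,b):
    ps=[atz(C['scene'],*px('scene',a),z),atz(C['side'],*px('side',b),z)]
    # free triangulation
    A=[];B=[]
    for v,p in (('scene',a),('side',b)):
        o,d=ray(C[v],*px(v,p)); d/=np.linalg.norm(d); P=np.eye(3)-np.outer(d,d); A.append(P);B.append(P@o)
    t=np.linalg.solve(sum(A),sum(B)); print(name,ps[0][:2].round(4),ps[1][:2].round(4),'tri',t.round(4))
pair('sleeve',.075,(415,131),(249.5,150))
pair('red',.075,(328,56),(117,210)); pair('purple',.075,(534,101),(193,90))
S=[(49,239),(168,200),(223,270),(98,315)];D=[(344,333),(445,281),(540,354),(434,413)]
# correspondences by world pos
for n,v,L in (('scene','scene',S),('side','side',D)):
    w=np.array([atz(C[v],*px(v,p),.046)[:2] for p in L]); print(n,'bolts',w.round(4).tolist(),'mean',w.mean(0).round(4))
from fit import M,mask,W
from scipy.optimize import least_squares
box={'scene':(374,393,151),'side':(245,262,161,184)}
def res(p):
    r=[]
    for v in C:
        q=np.array([proj(C[v],m+[p[0],p[1],0]) for m in M['brass']]); b=box[v]
        r+=[q[:,0].min()+.5-b[0],q[:,0].max()+.5-b[1],q[:,1].min()+.5-b[2]]
        if len(b)>3: r.append(q[:,1].max()+.5-b[3])
    return r
g=atz(C['scene'],383.5,163,.04)[:2]; s=least_squares(res,g); print('brass',s.x.round(4),np.round(s.fun,1))
pair('flat top',.055,(715,134),(198,29))
E
```

```text
sleeve [0.5109 0.0216] [0.5075 0.0196] tri [0.5091 0.0224 0.0732]
red [0.3948 0.0161] [0.3934 0.0135] tri [0.3943 0.0159 0.074 ]
purple [0.5204 0.1161] [0.519  0.1131] tri [0.5202 0.1158 0.0741]
scene bolts [[0.4641, -0.232], [0.4635, -0.1465], [0.5494, -0.1463], [0.5506, -0.2325]] mean [ 0.5069 -0.1893]
side bolts [[0.463, -0.1478], [0.5488, -0.1476], [0.5496, -0.2334], [0.4633, -0.2321]] mean [ 0.5062 -0.1902]
brass [0.4469 0.2148] [-0.2  0.1  0.5 -1.   0.8 -0.5  0.1]
flat top [0.596  0.2246] [0.5946 0.2237] tri [0.5954 0.2252 0.0543]
```

```bash
python3 -m pendant '{"linear":[[-2.4,3.1,1],[-4.8,6.3,2],[-7.2,9.4,3],[-9.6,12.6,4],[-12,15.7,5],[-14.4,18.9,6],[-16.8,22,7],[-19.2,25.1,8],[-21.7,28.3,9],[-24.1,31.4,10]],"rotation":[[0,0,6],[0,0,12],[0,0,18],[0,0,24],[0,0,30],[0,0,36],[0,0,42],[0,0,45],[0,0,45],[0,0,45]],"grip":[0,0,0,0,0,0,0,0,0,0]}'; python3 -m pendant '{"linear":[[0,0,0],[0,0,0],[0,0,0],[0,0,0],[0,0,0],[0,0,0],[0,0,0],[0,0,0],[0,0,0],[0,0,0]],"rotation":[[0,0,0],[0,0,0],[0,0,0],[0,0,0],[0,0,0],[0,0,0],[0,0,0],[0,0,0],[0,0,0],[0,0,0]],"grip":[0,0,0,0,0,0,0,0,0,0]}'
python3 - <<'E'
from h import *
snap('wrist','w1')
from scipy.spatial.transform import Rotation as R
s=manip.state(); q=s['tool_rot']; print(s['tool_pos'],R.from_quat(np.roll(q,-1)).as_matrix().round(3).tolist())
c=load('w1'); print([proj(c,p,True).round(1).tolist() for p in ([.447,.2148,.06],[.447,.2148,0],[.509,.0205,.075],[.520,.1145,.075])])
E
```

```text
time: 0.98
tool_pos: [0.4473, 0.2132, 0.1528]
tool_rot: [0.0, 0.985, 0.173, 0.0]
contact_force: [1.1, 1.7, 0.2]
gripper_width: 1.0
time: 1.82
tool_pos: [0.4469, 0.2153, 0.1533]
tool_rot: [-0.0, 0.985, 0.174, 0.0]
contact_force: [0.0, -0.1, -0.5]
gripper_width: 1.001
[0.44691234 0.21519221 0.15332399] [[0.94, 0.342, 0.0], [0.342, -0.94, -0.0], [0.0, 0.0, -1.0]]
[[317.7, 209.7], [317.9, 186.9], [310.1, 397.3], [357.2, 342.8]]
```

View pics/w1.png

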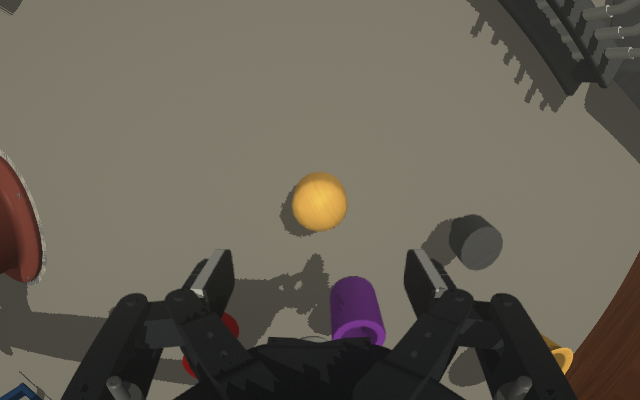

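Brass head centre is at pixel (320,202), as predicted to within 2 px. I'm descending and gripping.

```bash
python3 -m pendant '{"linear":[[0.1,0,1.5],[0.1,0,3],[0.1,0,4.5],[0.1,0,6],[0.1,0,7.5],[0.1,0,8.8],[0.1,0,9.6],[0.1,0,10.2],[0.1,0,10.2],[0.1,0,10.2]],"rotation":[[0,0,0],[0,0,0],[0,0,0],[0,0,0],[0,0,0],[0,0,0],[0,0,0],[0,0,0],[0,0,0],[0,0,0]],"grip":[0,0,0,0,0,0,0,0,0,0]}'; python3 -m pendant '{"linear":[[0,0,0],[0,0,0],[0,0,0],[0,0,0],[0,0,0],[0,0,0],[0,0,0],[0,0,0],[0,0,0],[0,0,0]],"rotation":[[0,0,0],[0,0,0],[0,0,0],[0,0,0],[0,0,0],[0,0,0],[0,0,0],[0,0,0],[0,0,0],[0,0,0]],"grip":[0.2,0.3,0.4,0.5,0.6,0.8,1,1,1,1]}'
python3 - <<'E'
from h import *
snap('side','s2');snap('wrist','w2')
a=cv2.resize(np.load('pics/s2.npy')[100:230,190:350],None,fx=4,fy=4,interpolation=cv2.INTER_CUBIC)
cv2.imwrite('pics/s2z.png',a[:,:,::-1])
E
```

```text
time: 2.7
tool_pos: [0.4481, 0.2155, 0.0515]
tool_rot: [-0.0, 0.985, 0.173, 0.0]
contact_force: [0.4, 0.1, 0.4]
gripper_width: 1.003
time: 3.53
tool_pos: [0.4483, 0.2156, 0.0524]
tool_rot: [0.0, 0.985, 0.173, 0.0]
contact_force: [-1.6, -0.6, 6.0]
gripper_width: 0.492
```

View pics/s2z.png

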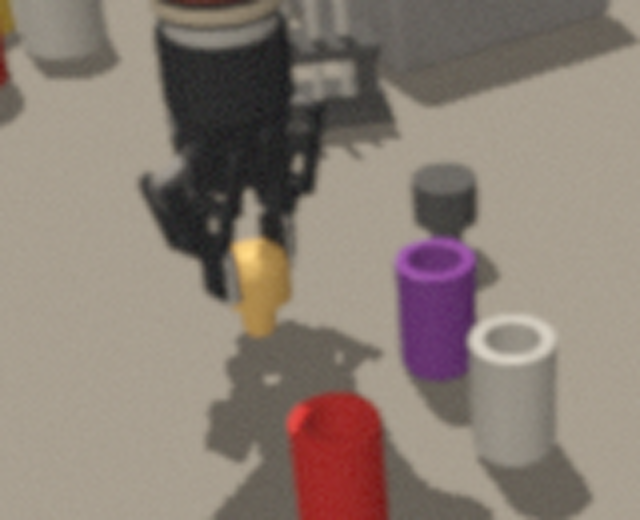

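The head is held upright: pads at the head's sides, crop (235–290, 240–300). Now I lift and carry it over the sleeve.

```bash
python3 -m pendant '{"linear":[[0,0,-0.7],[0,0,-2],[0,0,-4],[0,0,-6],[0,0,-8],[0,0,-9.5],[0,1.5,-10.5],[-0.1,3.5,-10.5],[-0.2,6,-10.5],[-0.3,8.5,-10.5]],"rotation":[[0,0,0],[0,0,0],[0,0,0],[0,0,0],[0,0,0],[0,0,0],[0,0,0],[0,0,0],[0,0,0],[0,0,0]],"grip":[1,1,1,1,1,1,1,1,1,1]}'; python3 -m pendant '{"linear":[[-0.1,2.5,0],[-0.2,5,0],[-0.3,7,0],[-0.5,9,0],[-0.6,10.5,0],[-0.7,11.5,0],[-0.7,11.9,0],[-0.7,11.9,0],[-0.7,11.9,0],[-0.7,11.9,0]],"rotation":[[0,0,0],[0,0,0],[0,0,0],[0,0,0],[0,0,0],[0,0,0],[0,0,0],[0,0,0],[0,0,0],[0,0,0]],"grip":[1,1,1,1,1,1,1,1,1,1]}'
python3 - <<'E'
from h import *
for n in ('side','scene','wrist'): snap(n,n+'3')
s=manip.state(); print(s['tool_pos'])
A=cv2.resize(np.load('pics/side3.npy')[90:240,250:390],None,fx=2.8,fy=2.8,interpolation=cv2.INTER_CUBIC)
B=cv2.resize(np.load('pics/scene3.npy')[90:240,260:400],None,fx=2.8,fy=2.8,interpolation=cv2.INTER_CUBIC)
cv2.imwrite('pics/c3.png',np.hstack([A,B])[:,:,::-1])
from fit import mask
for v in ('side','scene'):
  c=load(v+'3'); print(v,'pred tcp',proj(c,s['tool_pos']).round(1),'tip',proj(c,s['tool_pos']-[0,0,.022]).round(1),'shoulder pt',proj(c,s['tool_pos']-[0,0,.0274]).round(1),'foot',proj(c,s['tool_pos']-[0,0,.0524]).round(1))
  m=mask(np.load(f'pics/{v}3.npy'),'brass'); x0,y0,x1,y1=(250,90,390,200) if v=='side' else (260,90,400,200)
  ys,xs=np.nonzero(m[y0:y1,x0:x1]); print(xs.min()+x0,xs.max()+x0,ys.min()+y0,ys.max()+y0)
  b=ys>ys.max()-4; print('foot cols',xs[b].min()+x0,xs[b].max()+x0)
E
```

```text
time: 4.47
tool_pos: [0.4737, 0.1339, 0.1561]
tool_rot: [-0.0, 0.985, 0.174, -0.0]
contact_force: [-0.0, -0.4, -3.7]
gripper_width: 0.487
time: 5.3
tool_pos: [0.5078, 0.0211, 0.1561]
tool_rot: [-0.0, 0.985, 0.174, -0.0]
contact_force: [-0.1, -0.2, -2.9]
gripper_width: 0.486
[0.50801082 0.02098605 0.15625564]
side pred tcp [317.2 151.8] tip [317.4 161. ] shoulder pt [317.4 163.2] foot [317.5 173.2]
313 389 90 175
foot cols 314 321
scene pred tcp [328.  149.3] tip [327.8 158.7] shoulder pt [327.7 160.9] foot [327.4 171.2]
317 335 144 173
foot cols 323 331
```

View pics/c3.png

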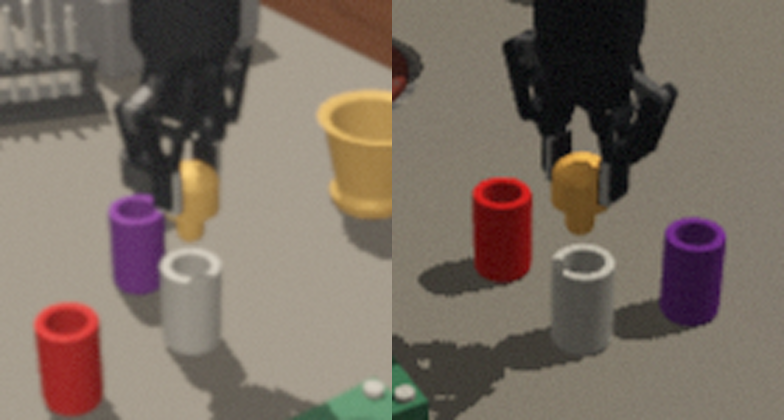

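The foot (side 317.5, scene 327) is about 1 mm from being centred over the rim, against 5 mm of play. Lowering now.

```bash
python3 -m pendant '{"linear":[[0.1,0,1],[0.1,0,2],[0.1,0,2.7],[0.1,0,3.3],[0.1,0,3.8],[0.1,0,4.3],[0.1,0,4.7],[0.1,0,5],[0.1,0,5.1],[0.1,0,5.1]],"rotation":[[0,0,0],[0,0,0],[0,0,0],[0,0,0],[0,0,0],[0,0,0],[0,0,0],[0,0,0],[0,0,0],[0,0,0]],"grip":[1,1,1,1,1,1,1,1,1,1]}'; python3 -m pendant '{"linear":[[0,0,0.05],[0,0,0.1],[0,0,0.15],[0,0,0.2],[0,0,0.25],[0,0,0.3],[0,0,0.3],[0,0,0.3],[0,0,0.3],[0,0,0.3]],"rotation":[[0,0,0],[0,0,0],[0,0,0],[0,0,0],[0,0,0],[0,0,0],[0,0,0],[0,0,0],[0,0,0],[0,0,0]],"grip":[1,1,1,1,1,1,1,1,1,1]}'
```

```text
time: 6.28
tool_pos: [0.5091, 0.0206, 0.1051]
tool_rot: [-0.0, 0.985, 0.173, -0.0]
contact_force: [-0.5, -0.1, -3.4]
gripper_width: 0.485
time: 7.12
tool_pos: [0.5094, 0.0206, 0.1028]
tool_rot: [0.0, 0.985, 0.173, 0.0]
contact_force: [-1.3, -1.2, 0.6]
gripper_width: 0.493
```

```bash
python3 -m pendant '{"linear":[[0,0,0.05],[0,0,0.1],[0,0,0.1],[0,0,0.1],[0,0,0.1],[0,0,0.1],[0,0,0.1],[0,0,0.1],[0,0,0.1],[0,0,0.1]],"rotation":[[0,0,0],[0,0,0],[0,0,0],[0,0,0],[0,0,0],[0,0,0],[0,0,0],[0,0,0],[0,0,0],[0,0,0]],"grip":[1,1,0.5,0.45,0.4,0.3,0.2,0.1,0,0]}'
python3 - <<'E'
from h import *
for n in ('side','scene'): snap(n,n+'4')
A=cv2.resize(np.load('pics/side4.npy')[110:240,250:390],None,fx=2.8,fy=2.8,interpolation=cv2.INTER_CUBIC)
B=cv2.resize(np.load('pics/scene4.npy')[110:240,260:400],None,fx=2.8,fy=2.8,interpolation=cv2.INTER_CUBIC)
cv2.imwrite('pics/c4.png',np.hstack([A,B])[:,:,::-1])
E
```

```text
time: 7.95
tool_pos: [0.509, 0.0206, 0.1012]
tool_rot: [-0.0, 0.985, 0.173, -0.0]
contact_force: [0.5, -0.3, -0.1]
gripper_width: 1.003
```

View pics/c4.png

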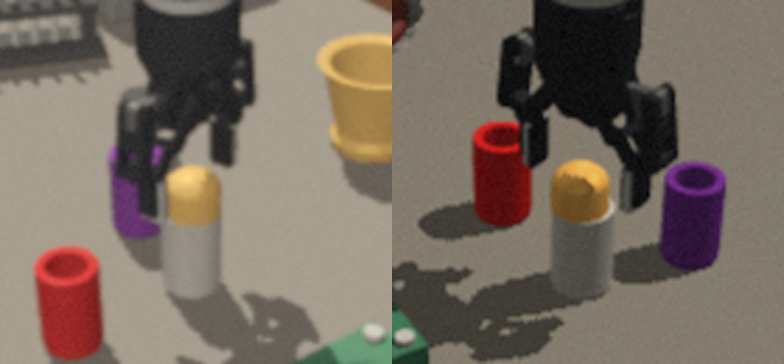

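Both views show the head seated on the rim, with its shoulder flush and the dome upright. Next I lower and grip the sleeve below the rim.

```bash
python3 -m pendant '{"linear":[[0,0,0.6],[0,0,1.2],[0,0,1.8],[0,0,2.3],[0,0,2.7],[0,0,3],[0,0,3.2],[0,0,3.4],[0,0,3.5],[0,0,3.5]],"rotation":[[0,0,0],[0,0,0],[0,0,0],[0,0,0],[0,0,0],[0,0,0],[0,0,0],[0,0,0],[0,0,0],[0,0,0]],"grip":[0,0,0,0,0,0,0,0,0,0]}'; python3 -m pendant '{"linear":[[0,0,0],[0,0,0],[0,0,0],[0,0,0],[0,0,0],[0,0,0],[0,0,0],[0,0,0],[0,0,0],[0,0,0]],"rotation":[[0,0,0],[0,0,0],[0,0,0],[0,0,0],[0,0,0],[0,0,0],[0,0,0],[0,0,0],[0,0,0],[0,0,0]],"grip":[0.15,0.2,0.25,0.3,0.35,0.4,0.5,0.7,1,1]}'
```

```text
time: 8.88
tool_pos: [0.5091, 0.0206, 0.0662]
tool_rot: [0.0, 0.985, 0.173, -0.0]
contact_force: [-1.0, 0.1, 0.2]
gripper_width: 0.999
time: 9.72
tool_pos: [0.5098, 0.0207, 0.0668]
tool_rot: [0.0, 0.985, 0.173, 0.001]
contact_force: [2.1, 0.6, 1.6]
gripper_width: 0.538
```

```bash
python3 -m pendant '{"linear":[[0,0,-0.4],[0,0,-1],[0,0,-1.8],[0,0,-2.6],[0,0,-3.5],[0,0,-4.4],[0,0,-5.3],[0,0,-6.1],[0,0,-6.7],[0,0,-7]],"rotation":[[0,0,0],[0,0,0],[0,0,0],[0,0,0],[0,0,0],[0,0,0],[0,0,0],[0,0,0],[0,0,0],[0,0,0]],"grip":[1,1,1,1,1,1,1,1,1,1]}'; python3 -m pendant '{"linear":[[-0.2,0.5,0],[-0.5,1.4,0],[-1,2.6,0],[-1.5,3.9,0],[-2,5.2,0],[-2.5,6.5,0],[-3,7.8,0],[-3.4,8.9,0],[-3.7,9.6,0],[-3.8,10,0]],"rotation":[[0,0,0],[0,0,0],[0,0,0],[0,0,0],[0,0,0],[0,0,0],[0,0,0],[0,0,0],[0,0,0],[0,0,0]],"grip":[1,1,1,1,1,1,1,1,1,1]}';python3 -m pendant '{"linear":[[-0.2,0.5,0],[-0.5,1.4,0],[-1,2.6,0],[-1.5,3.9,0],[-2,5.2,0],[-2.5,6.5,0],[-3,7.8,0],[-3.4,8.9,0],[-3.6,9.5,0],[-3.7,9.7,0]],"rotation":[[0,0,0],[0,0,0],[0,0,0],[0,0,0],[0,0,0],[0,0,0],[0,0,0],[0,0,0],[0,0,0],[0,0,0]],"grip":[1,1,1,1,1,1,1,1,1,1]}'
python3 - <<'E'
from h import *
for n in ('side','scene'): snap(n,n+'5')
print(manip.state()['tool_pos'])
A=cv2.resize(np.load('pics/side5.npy')[140:310,310:450],None,fx=2.8,fy=2.8,interpolation=cv2.INTER_CUBIC)
B=cv2.resize(np.load('pics/scene5.npy')[110:280,165:305],None,fx=2.8,fy=2.8,interpolation=cv2.INTER_CUBIC)
cv2.imwrite('pics/c5.png',np.hstack([A,B])[:,:,::-1])
p=manip.state()['tool_pos']
for v,o in (('side',(310,140)),('scene',(165,110))):
  c=load(v+'5')
  print(v,'foot pred crop',[((proj(c,[p[0],p[1],z])-o+.33)*2.8).round(0).tolist() for z in (p[2]-.0668,p[2]+.0082)],'hole',((proj(c,[.5065,-.19,.042])-o)*2.8).round(0))
E
```

```text
time: 10.55
tool_pos: [0.5098, 0.0206, 0.1379]
tool_rot: [0.0, 0.985, 0.173, 0.001]
contact_force: [0.6, -0.1, -6.9]
gripper_width: 0.535
time: 11.38
tool_pos: [0.5072, -0.0876, 0.1358]
tool_rot: [-0.0, 0.985, 0.173, -0.0]
contact_force: [-0.6, -0.1, -7.7]
gripper_width: 0.537
time: 12.22
tool_pos: [0.506, -0.1915, 0.1364]
tool_rot: [0.0, 0.985, 0.173, 0.0]
contact_force: [0.9, 0.1, -7.1]
gripper_width: 0.539
[ 0.50585708 -0.19042111  0.13620823]
side foot pred crop [[204.0, 281.0], [214.0, 191.0]] hole [200. 309.]
scene foot pred crop [[191.0, 295.0], [181.0, 205.0]] hole [194. 325.]
```

View pics/c5.png

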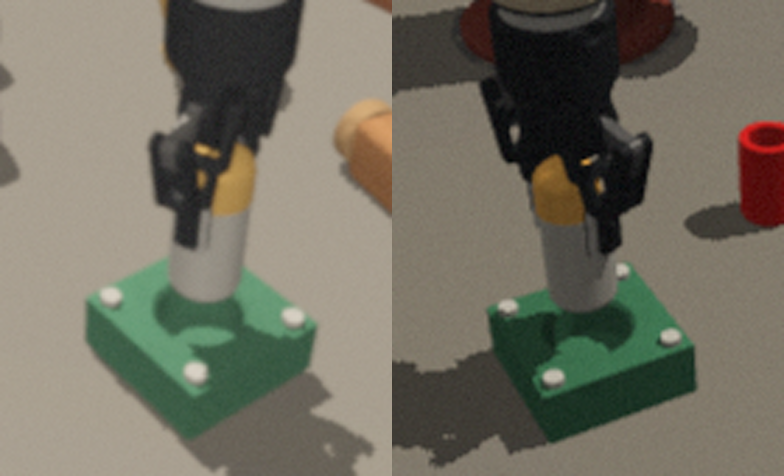

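The foot sits over the hole centre, matching the prediction to about 1 mm. There may be a slight tilt, within the play. The head is still seated, so I lower it and slow down near the bottom.

```bash
python3 -m pendant '{"linear":[[0,0,0.5],[0,0,1.1],[0,0,1.8],[0,0,2.5],[0,0,3.2],[0,0,3.9],[0,0,4.5],[0,0,5],[0,0,5.3],[0,0,5.4]],"rotation":[[0,0,0],[0,0,0],[0,0,0],[0,0,0],[0,0,0],[0,0,0],[0,0,0],[0,0,0],[0,0,0],[0,0,0]],"grip":[1,1,1,1,1,1,1,1,1,1]}'; python3 -m pendant '{"linear":[[0,0,0.04],[0,0,0.08],[0,0,0.12],[0,0,0.16],[0,0,0.2],[0,0,0.24],[0,0,0.28],[0,0,0.3],[0,0,0.3],[0,0,0.3]],"rotation":[[0,0,0],[0,0,0],[0,0,0],[0,0,0],[0,0,0],[0,0,0],[0,0,0],[0,0,0],[0,0,0],[0,0,0]],"grip":[1,1,1,1,1,1,1,1,1,1]}'
```

```text
time: 13.15
tool_pos: [0.5056, -0.19, 0.0815]
tool_rot: [-0.0, 0.985, 0.173, -0.0]
contact_force: [-0.1, -0.5, -7.2]
gripper_width: 0.534
time: 13.98
tool_pos: [0.5059, -0.1901, 0.0793]
tool_rot: [-0.0, 0.985, 0.173, -0.0]
contact_force: [-0.1, 0.2, -7.0]
gripper_width: 0.534
```

Not yet in contact, with about 0.5 mm expected to go. I'll continue gently.

```bash
python3 -m pendant '{"linear":[[0,0,0.02],[0,0,0.04],[0,0,0.06],[0,0,0.08],[0,0,0.1],[0,0,0.12],[0,0,0.12],[0,0,0.12],[0,0,0.12],[0,0,0.12]],"rotation":[[0,0,0],[0,0,0],[0,0,0],[0,0,0],[0,0,0],[0,0,0],[0,0,0],[0,0,0],[0,0,0],[0,0,0]],"grip":[1,1,1,1,1,1,1,1,1,1]}'
```

```text
time: 14.82
tool_pos: [0.5061, -0.1903, 0.0788]
tool_rot: [0.0, 0.985, 0.173, 0.0]
contact_force: [-4.1, 2.9, 3.7]
gripper_width: 0.534
```

```bash
python3 -m pendant '{"linear":[[0,0,0.02],[0,0,0.04],[0,0,0.06],[0,0,0.06],[0,0,0.06],[0,0,0.06],[0,0,0.06],[0,0,0.06],[0,0,0.06],[0,0,0.06]],"rotation":[[0,0,0],[0,0,0],[0,0,0],[0,0,0],[0,0,0],[0,0,0],[0,0,0],[0,0,0],[0,0,0],[0,0,0]],"grip":[1,1,1,1,1,1,1,1,1,1]}'
python3 - <<'E'
from h import *
for n in ('side','scene'): snap(n,n+'6')
A=cv2.resize(np.load('pics/side6.npy')[160:310,310:450],None,fx=2.8,fy=2.8,interpolation=cv2.INTER_CUBIC)
B=cv2.resize(np.load('pics/scene6.npy')[130:280,165:305],None,fx=2.8,fy=2.8,interpolation=cv2.INTER_CUBIC)
cv2.imwrite('pics/c6.png',np.hstack([A,B])[:,:,::-1])
E
```

```text
time: 15.65
tool_pos: [0.5061, -0.1903, 0.0788]
tool_rot: [0.0, 0.985, 0.173, -0.0]
contact_force: [-5.5, 3.1, 8.0]
gripper_width: 0.538
```

View pics/c6.png

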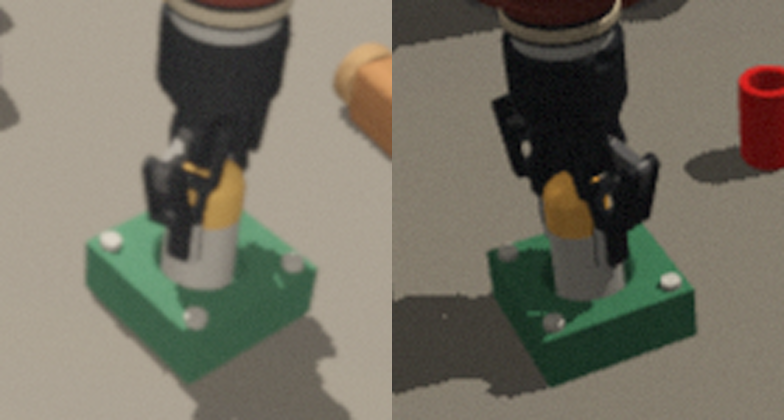

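The unit is in the hole, standing centred and upright. The TCP at 0.0788 matches the height expected for resting on the bottom. Releasing now, then retreating straight up.

```bash
python3 -m pendant '{"linear":[[0,0,-0.05],[0,0,-0.05],[0,0,-0.05],[0,0,-0.05],[0,0,-0.05],[0,0,-0.05],[0,0,-0.05],[0,0,-0.05],[0,0,-0.05],[0,0,-0.05]],"rotation":[[0,0,0],[0,0,0],[0,0,0],[0,0,0],[0,0,0],[0,0,0],[0,0,0],[0,0,0],[0,0,0],[0,0,0]],"grip":[0.5,0.45,0.4,0.35,0.3,0.2,0.1,0,0,0]}'; python3 -m pendant '{"linear":[[0,0,-0.5],[0,0,-1.5],[0,0,-3],[0,0,-4.5],[0,0,-6],[0,0,-8],[0,0,-10],[0,0,-12],[0,0,-13],[0,0,-13]],"rotation":[[0,0,0],[0,0,0],[0,0,0],[0,0,0],[0,0,0],[0,0,0],[0,0,0],[0,0,0],[0,0,0],[0,0,0]],"grip":[0,0,0,0,0,0,0,0,0,0]}'
python3 - <<'E'
from h import *
for n in ('side','scene'): snap(n,n+'7')
A=cv2.resize(np.load('pics/side7.npy')[120:310,230:450],None,fx=1.8,fy=1.8,interpolation=cv2.INTER_CUBIC)
B=cv2.resize(np.load('pics/scene7.npy')[120:310,190:410],None,fx=1.8,fy=1.8,interpolation=cv2.INTER_CUBIC)
cv2.imwrite('pics/c7.png',np.hstack([A,B])[:,:,::-1])
c=load('side7'); d=load('scene7')
for z in (.012,.042,.087,.122): print(z,((proj(c,[.506,-.19,z])-[230,120]+.3)*1.8).round(0),((proj(d,[.506,-.19,z])-[190,120]+.3)*1.8+[396,0]).round(0))
E
```

```text
time: 16.58
tool_pos: [0.506, -0.1902, 0.078]
tool_rot: [0.0, 0.985, 0.173, 0.0]
contact_force: [-0.1, -0.9, 0.2]
gripper_width: 0.997
time: 17.42
tool_pos: [0.5076, -0.191, 0.2122]
tool_rot: [0.002, 0.985, 0.173, 0.003]
contact_force: [0.8, -0.4, 0.2]
gripper_width: 1.003
0.012 [270. 256.] [479. 212.]
0.042 [273. 236.] [476. 191.]
0.087 [276. 203.] [473. 158.]
0.122 [279. 176.] [470. 132.]
```

View pics/c7.png

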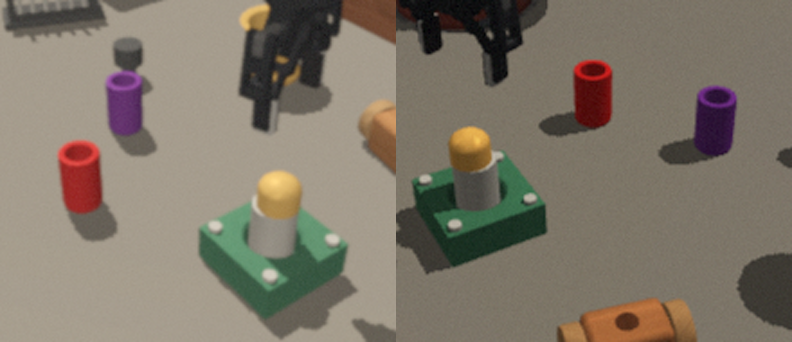

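The unit stands upright in the hole: the dome top is at (279,172) and (470,130), matching the predictions of (279,176) and (470,132). The head is seated, the flat head and the look-alikes haven't moved, and the gripper is clear.

```bash
python3 -c "
from plant import manip
print(manip.job_done())"
```

```text
the job is handed in; nothing more can be done
None
```

The job is done and handed in at about 17.5 s of the 50 s allowed. I put the brass head in the sleeve while it stood on the bench, then lifted the two by the sleeve's sides and lowered them into the stake holder. I let go once they rested on the bottom of the hole.

**Last checks:**
- **Height:** at touchdown the tool stood at 0.0788 m, which matches the sleeve standing on the 12 mm bottom.
- **Final pictures:** both views show the sleeve upright and the head seated. The dome top is within about 2 px of the prediction, or 1–4 px in the enlarged picture.
- **Rest of the scene:** the flat head and the red and purple look-alikes are where they were. The gripper is open and clear, with contact force near zero.

**Tilt and side force:** during the carry the sleeve may have hung a few degrees off vertical in the scene view. At touchdown there was also about 6 N of sideways force, gone after release. Neither shows in the final pictures.

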